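# Discard a worn plaster mould through the waste hopper's flap

### The job

Push the oblong plaster mould along the feed deck with the fingertips, so that it swings the waste hopper's hanging flap open, goes over the brink of the chute behind it and slides down inside; then draw the fingers back out so that the flap falls fully shut behind it. Only push the mould along the deck: do not lift it or tip it up. Leave the bowl, the pot and the round mould beside the hopper where they stand.

Things in the scene. Friction and masses are not known exactly. Their poses are not given: they have to be found in the camera images.
- hopper: Plywood waste hopper, fixed to the bench, with a level feed deck, its surface 95 mm above the bench. Origin: on the bench, midway across, below the flap's hinge line; x points along the deck into the hopper (roughly towards the robot's left), y across, z up. Deck: x = -200 mm to 0, open above. Hopper: x = 0 to 202 mm, 167 mm high, with a flat clear cover (top at z = 170 mm) from x = 8 mm.
- deck_mid (a point): Middle of the feed deck's surface, 100 mm before the hinge line. Axes as the hopper's. Strips 10 mm high along the deck's sides, and the hopper's side walls (72 mm above the deck) that continue them from x = -6 mm on, leave a straight channel 120 mm wide; 144 mm over the outsides.
- mouth (a point): Centre of the steel hinge bar (8 mm diameter) across the mouth, 68 mm above the deck: 64 mm clear below it. Axes as the hopper's. Behind it a slippery steel sill goes on level for 22 mm to a brink, then slopes down at 26 degrees into the hopper: the mould slides down by itself once its centre is 5 to 8 mm past the brink (up to 30 mm beyond the bar). Bar and cover reach up to 75 mm above the deck.
- flap (a joint): Angle of the flap, rad: 0 hanging shut (vertical), growing as its lower edge swings into the hopper, 1.4 at most; it cannot swing outward and falls shut by its weight. Aluminium sheet 112 mm wide, 3 mm thick, 60 g, hung from the bar; its lower edge is 61 mm below the bar's centre, 7 mm above the deck. The mould pushes it open by itself; it then rides on the mould's top.
- flap_edge (a point): Middle of the flap's lower edge, 61 mm from the hinge line.
- mould_center (a point): Centre (half-way up) of the oblong plaster mould, off-white, two dark bands round it, dark pouring hole on top: 80 mm along its x, 70 mm along its y, 36 mm high, about 0.2 to 0.45 kg. It lies flat on the feed deck before the flap, its x axis within 0.3 rad of the hopper's x axis. On the deck it stops when no longer pushed.
- bowl: Terracotta bowl, 110 mm across, 55 mm high, on the bench beside the hopper; origin under its centre. Leave alone.
- round_mould: Round plaster mould, 70 mm in diameter, 40 mm high, on the bench beside the hopper; origin under its centre. It is still good: leave alone.
- pot: Small blue pot, 76 mm across, 70 mm high, on the bench beside the hopper; origin under its centre. Leave alone.
There are look-alikes about, which are no part of the job. What is shaped like the part that bears mould_center but red or turquoise is not meant.

How it is judged (in metres and radians):
On the way, in this order (a step that is already met when the one before it is completed fails the run):
1. the mould has swung the flap open and is part-way through the mouth (value of joint flap above 0.4 rad and x of mould_center in the frame of hopper above -0.02 m), for 0.05 s.
2. the whole mould is inside, down the chute (x of mould_center in the frame of hopper above 0.08 m and z of mould_center in the frame of hopper below 0.095 m), for 0.1 s.
At the end, for the whole second after the job is handed in: The oblong mould lies down the chute inside the hopper, its centre at least 90 mm beyond the hinge line and below the level of the deck; the flap hangs shut (within 0.06 rad) (x of mould_center in the frame of hopper between 0.09 and 0.19 m and y of mould_center in the frame of hopper between -0.06 and 0.06 m and z of mould_center in the frame of hopper between 0 and 0.095 m and value of joint flap below 0.06 rad); the robot touches nothing.
It fails at once if the mould was lifted more than 10 mm off the deck (z of mould_center in the frame of hopper above 0.123 m).
It fails at once if the mould was tipped by more than 0.25 rad before its centre passed the hinge line (angle between mould_center's own z axis and vertical above 0.25 rad and x of mould_center in the frame of hopper below 0 m).
It fails at once if a bystander was moved 20 mm or knocked over (distance of any of bowl, round_mould, pot from where it was at the start of the episode above 0.02 m or angle between any of bowl, round_mould, pot's own z axis and vertical above 0.3 rad).
It also fails if it takes over 42 s, if anything falls off the work surface, if the arm or the gripper's body presses on something with over 40 N, if the wrist force passes 120 N, or if a joint passes its speed limit or range.

### The arm

A 6-joint arm with a two-finger parallel gripper is mounted at the origin on the work surface. World frame = base frame: x ahead of the robot, y to its left, z up, the work surface at z = 0. Lengths are in mm, angles in degrees, forces in N, time in s.
With the tool pointing down it reaches from about 350 to 775 mm from the base axis. Payload 5.5 kg.
Tool frame: the origin (TCP) lies midway between the tips of the shut fingers; the grasp point (between the pads) lies 19 mm behind it; z points along the fingers, y is the line along which they close (so a half turn about z gives the same grasp; the last joint's range is limited). The gripper opens to 85 mm and grips with 20 to 120 N. Pads are 22 mm wide; open, the fingers measure 114 mm over their backs; the gripper's body (76 mm by 85 mm) begins 54 mm behind the grasp point. The pads swing forward as they close: fully open they stand 13 mm farther back than shut.
Start: joints at [-79.217, 17.945, 2.641, 74.691, 0, 82.002], TCP at [185.124, -544.427, 231.323] pointing down, gripper open.
Joint ranges: [-158.12, 158.12], [-49.38, 96.58], [-58.88, 72.47], [-126.05, 133.96], [-84.25, 85.87], [-180, 180]. Speed limits (degrees/s): [147.25, 147.25, 180, 180, 180, 180].

### API

Orientations are given as [roll, pitch, yaw] about the fixed x, y, z axes, in that order (R = Rz(yaw) Ry(pitch) Rx(roll)).
In Python, from station import * gives the robot as it stands.
- The arm moves only by the tool apply_moves, never from a script. Its arguments are lists of equal length, an entry for each row: "fingers": the gripper command: -1 is fully open, 1 is shut, values between are in proportion; "delta_pos": the shift along the tool's x, y, z in mm, a list of three; "turn": the turn, a rotation vector about the tool's x, y, z in rad, a list of three. A call has 1 to 12 rows; each row shifts and turns the commanded pose from where the row before left it, along the tool's axes as they then stand; what a row does not reach is not made up. A row lasts 1/8 s, in which the tool goes at most 62.5 mm and 10.7 degrees, less where a joint would pass 70% of its speed; a pose out of reach is approached as far as the arm can. A call is refused whole if a number of a shift passes 62.5 or a number of a turn 0.188, either way. A call with a gripper value outside its range is refused whole. The fingers move at their own pace and stop on an object; "squeeze" is the grip in N (left out, the last holds). Time passes only in rows, so rows that do not move let the fingers close. It gives the time, the measured TCP pose, the force and the opening at its end, in the units of the state.
- observe(): the state, without advancing time (a new reading comes with each control period).
- camera(name): name is "side" or "top"; returns a dict with "pixels" (384x512x3 uint8, red, green, blue), "mtx" (3x3 intrinsics, pixels), "R" (3x3) and "t" (3): a world point X has camera coordinates R X + t. Camera axes: x right, y down, z forward; pixel columns grow to the right and rows downward; lengths in mm; the calibration is good to about 2 mm. A picture is of the moment at which its call begins. There is no depth.
- sign_off(): hands the job in, once; it reports no verdict.
Trained networks look in the newest picture that a camera, given by its name, has taken for a name from the list of things; names that differ only in an ending like _2 or _b are one class to them, and where a whole thing is asked for, a point or a joint stands for the part that bears it (a point fixed in the world has none). Each returns a list of dicts, best first, with "confidence" (0 to 1); they miss things now and then, are a little off and sometimes report something else, mostly with a low value. They report only what shows in the picture. A call takes as long as a camera call. They do not tell look-alikes from the thing itself.
- look_for(target, camera): "position" ([x, y, z] in mm, in world coordinates, good to about 4 mm: the middle of the surface that is visible of it).
- regions_of(target, camera): "region" (384x512 bool, what is visible of it).
The state is a dict: "t": time; "joint_positions": joint angles; "joint_vel": joint speeds; "joint_torque": joint torques, N m; "position": TCP position; "eef_rot": TCP orientation; "wrist_force": force on the tool from outside, world axes, zero at the start; "wrist_torque": the same for the moment, N m; "grip_width": finger opening in mm.
Only numpy, scipy, OpenCV 4.12 (cv2) and the standard library are available. Lean on these libraries where they do the work, as an engineer would, in place of code of your own. Each camera call takes 0.05 s, during which the arm holds its last target. There are 200 camera calls.

## Working session

There is one attempt and no reset: what is moved stays moved. The work goes in short steps, Python scripts to look and compute and a tool call to move; the robot and the scene stay as the last step left them, time stands still between calls to the robot, and variables do not carry over. Pictures are saved under pics/ and viewed, on a budget of 10 in all, crops included, one or two more only if the job needs it, and the job is handed in when it is done.

Besides the shell and the picture viewer there is one more tool, called after "Emit:" as name(argument=value, ...), one argument or row to a line, values as JSON. apply_moves: Moves the arm, as the interface text tells. Its arguments: {"type":"object","properties":{"fingers":{"type":"array","items":{"type":"number"}},"delta_pos":{"type":"array","items":{"type":"array","items":{"type":"number"}}},"turn":{"type":"array","items":{"type":"array","items":{"type":"number"}}},"squeeze":{"type":"number"}},"required":["fingers","delta_pos","turn"]}

```bash
mkdir -p pics
python3 - <<'E'
from station import *
import cv2, numpy as np
ims=[]
for c in("top","side"):
    d=camera(c); cv2.imwrite(f"pics/{c}0.png",d["pixels"][:,:,::-1]); np.savez(f"{c}0.npz",**d)
    for n in("mould_center","hopper","flap","bowl","pot","round_mould","deck_mid","mouth"):
        try:
            for r in look_for(n,c)[:4]: print(c,n,np.round(r["position"]),round(r["confidence"],2))
        except Exception as e: print(c,n,e)
    ims.append(d)
print(observe()["position"],observe()["eef_rot"],observe()["t"])
for d in ims: print(d["mtx"],d["R"],d["t"])
E
```

```text
top mould_center [ 559. -198.  132.] 0.86
top mould_center [ 402. -192.   35.] 0.83
top mould_center [ 482. -412.   34.] 0.6
top hopper [552. -82. 169.] 0.85
top flap [ 563. -117.  165.] 0.47
top flap [729. -49.  21.] 0.37
top bowl [727. -51.  20.] 0.64
top pot [ 720. -210.   68.] 0.68
top round_mould [410.   8.  41.] 0.93
top deck_mid [552. -87. 169.] 0.75
top mouth [554. -85. 169.] 0.63
side mould_center [ 409. -212.   40.] 0.8
side mould_center [ 484. -425.   37.] 0.78
side mould_center [ 563. -220.  132.] 0.75
side hopper [ 560. -123.  103.] 0.7
side flap [ 566. -118.  143.] 0.72
side bowl [721. -28.  36.] 0.6
side pot [ 732. -233.   52.] 0.58
side pot [ 565. -127.  107.] 0.36
side round_mould [411.  -9.  45.] 0.82
side deck_mid [ 565. -124.  103.] 0.6
side mouth [ 564. -125.  107.] 0.72
[ 185.1172095  -544.4316732   231.33373833] [1.79993440e+02 1.70599276e-03 1.87811916e+01] 0.9
[[480.15762334   0.         261.69701262]
 [  0.         480.15762334 191.02865223]
 [  0.           0.           1.        ]] [[ 0.0322112  -0.99948049  0.00108715]
 [-0.975487   -0.0316748  -0.2177655 ]
 [ 0.2176868   0.00595399 -0.97600052]] [-136.01337752  607.41706303 1345.03175988]
[[407.56011037   0.         253.96063085]
 [  0.         407.56011037 189.33973372]
 [  0.           0.           1.        ]] [[ 0.99534217 -0.09631225 -0.00423347]
 [-0.06602975 -0.64907464 -0.75785367]
 [ 0.07024275  0.75460325 -0.65241083]] [-588.38781968   39.17167575 1243.00132399]
```

View pics/top0.png

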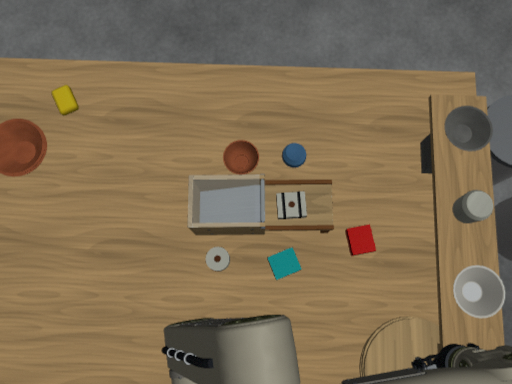

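View pics/side0.png

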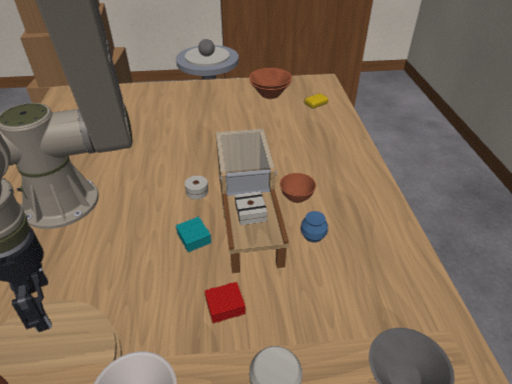

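The top view shows the hopper at (189–265, 175–235) and its deck running right to column 332. Candidates for the mould are off-white (291,205), red (361,240) and turquoise (284,263). I choose the off-white one because it has bands and a hole and lies on the deck. I'll check it in one close crop.

```bash
cat > h.py <<'E'
import numpy as np, cv2
def ray(d,px,z):
    r=np.linalg.inv(d["mtx"])@np.array([px[0],px[1],1.]); R=d["R"];c=-R.T@d["t"];v=R.T@r
    return c+v*(z-c[2])/v[2]
def proj(d,X):
    p=d["mtx"]@(d["R"]@np.asarray(X,float)+d["t"]); return p[:2]/p[2]
E
python3 - <<'E'
import cv2,numpy as np
a=cv2.imread("pics/top0.png")[165:245,180:340]; b=cv2.imread("pics/side0.png")[120:275,190:310]
a=cv2.resize(a,None,fx=5,fy=5,interpolation=cv2.INTER_CUBIC)
cv2.imwrite("pics/crop0.png",a)
E
```

```text
(no output)
```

View pics/crop0.png

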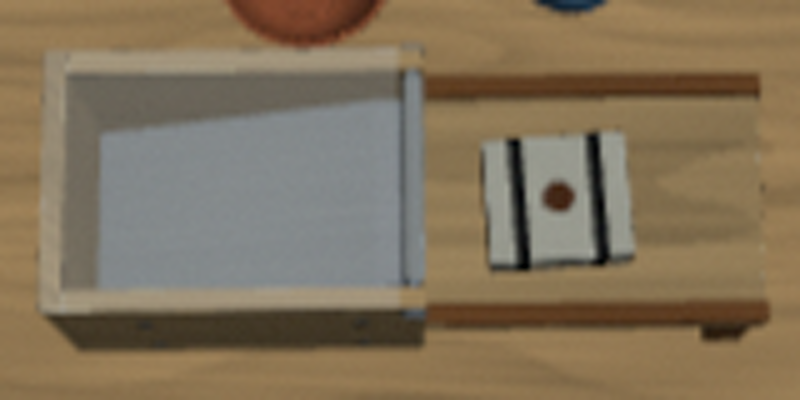

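Run:
```python
from h import *
from scipy.optimize import least_squares
d=dict(np.load("top0.npz"))
o=lambda p:((p[0]+.5)/5-.5+180,(p[1]+.5)/5-.5+165)
# hopper-frame points (x,y,z): hopper y -> world -x
P=[((45,52),(202,-72,167)),((40,310),(202,72,167)),((424,48),(-6,-72,167)),((422,312),(-6,72,167)),((759,75),(-200,-72,105)),((768,305),(-200,62,105))]
def X(q,p): c,s=np.cos(q[2]),np.sin(q[2]); return np.array([q[0]+c*p[0]-s*p[1],q[1]+s*p[0]+c*p[1],p[2]])
f=lambda q:np.concatenate([proj(d,X(q,p))-o(a) for a,p in P])
# try both signs of y
r=least_squares(f,[556,-117,1.57],loss="soft_l1"); print(r.x[:2],np.degrees(r.x[2]),np.round(r.fun,1))
q=r.x
def tohop(w): c,s=np.cos(q[2]),np.sin(q[2]); v=w[:2]-q[:2]; return np.array([c*v[0]+s*v[1],-s*v[0]+c*v[1]])
C=[ray(d,o(p),131) for p in [(483,143),(625,131),(634,260),(491,267)]]
for c in C: print(np.round(c),np.round(tohop(c)))
m=np.mean(C,0); print("mould",m,tohop(m),"hole",tohop(ray(d,o((558,197)),131)))
e1=C[1]-C[0];e2=C[2]-C[3]; print([np.degrees(np.arctan2(e[1],e[0])) for e in(e1,e2,C[3]-C[0],C[2]-C[1])],[np.linalg.norm(e) for e in(e1,e2,C[3]-C[0],C[2]-C[1])])
for n,w in dict(bowl=[727,-51],pot=[720,-210],rm=[410,8],teal=[402,-192]).items(): print(n,tohop(np.array(w)))
```

```text
[ 563.85744747 -119.05372518] 92.14366773318076 [-0.1 -0.2 -0.6  0.2 -0.2  0.3  0.6 -0.6  0.2 -0.   0.1  0.2]
[ 592. -158.  131.] [-39. -27.]
[ 602. -237.  131.] [-119.  -33.]
[ 529. -243.  131.] [-122.   40.]
[ 522. -164.  131.] [-43.  43.]
mould [ 561.23638892 -200.26341139  131.        ] [-81.05481213   5.65689953] hole [-80.94088218   4.0224341 ]
[np.float64(-83.1999286714294), np.float64(-85.30923333325757), np.float64(-174.92282481442138), np.float64(-175.36981108315044)] [np.float64(80.00444704916241), np.float64(79.39778437459596), np.float64(70.41649598128934), np.float64(73.35957898581403)]
bowl [  61.90369821 -165.57395358]
pot [ -96.7231924  -152.63140459]
rm [132.71989877 148.99728753]
teal [-66.84089371 164.47275531]
```

Crop: the off-white mould has two bands and a dark hole, and its corners are at crop pixels (483,143), (625,131), (634,260), (491,267). This is the right one. In the hopper frame its centre is about (-81, +5) and its yaw about +4°. The hinge is at world (564,-119) with yaw 92.1°. My plan is to half-open the fingers, yaw to 92°, tilt the tips about 25° forward, and push from behind.

Emit:
apply_moves(
  fingers=[0,0,0,0,0,0,0,0],
  delta_pos=[
    [0,0,0],
    [0,0,0],
    [0,0,0],
    [0,0,0],
    [0,0,0],
    [0,0,0],
    [0,0,0],
    [0,0,0],
  ],
  turn=[
    [0,0,-0.16],
    [0,0,-0.16],
    [0,0,-0.16],
    [0,0,-0.16],
    [0,0,-0.16],
    [0,0,-0.16],
    [0,0,-0.16],
    [0,0,-0.16],
  ],
)

```text
t: 1.9
position: [185.1, -544.4, 231.3]
eef_rot: [180.0, 0.0, 92.4]
wrist_force: [1.1, -0.9, -0.1]
grip_width: 42.7
```

Emit:
apply_moves(
  fingers=[0,0,0,0,0,0,0,0,0,0],
  delta_pos=[
    [24,39,0],
    [24,39,0],
    [24,39,0],
    [24,39,0],
    [24,39,0],
    [24,39,0],
    [24,39,0],
    [24,39,0],
    [24,39,0],
    [24,39,0],
  ],
  turn=[
    [0,0,0],
    [0,0,0],
    [0,0,0],
    [0,0,0],
    [0,0,0],
    [0,0,0],
    [0,0,0],
    [0,0,0],
    [0,0,0],
    [0,0,0],
  ],
)

```text
t: 3.15
position: [567.2, -289.3, 231.4]
eef_rot: [180.0, 0.0, 92.1]
wrist_force: [-0.1, -0.1, 0.0]
grip_width: 42.6
```

Emit:
apply_moves(
  fingers=[0,0,0,0],
  delta_pos=[
    [0,0,0],
    [0,0,0],
    [0,0,0],
    [0,0,0],
  ],
  turn=[
    [0,0.145,0],
    [0,0.145,0],
    [0,0.146,0],
    [0,0,0],
  ],
)

```text
t: 3.65
position: [565.3, -292.4, 227.0]
eef_rot: [-179.7, -25.2, 91.8]
wrist_force: [-0.4, 0.1, -1.4]
grip_width: 42.7
```

Emit:
apply_moves(
  fingers=[0,0,0,0,0,0,0],
  delta_pos=[
    [-8,0,17],
    [-8,0,17],
    [-8,0,17],
    [-8,0,17],
    [-8,0,17],
    [-8,0,17],
    [0,0,0],
  ],
  turn=[
    [0,0,0],
    [0,0,0],
    [0,0,0],
    [0,0,0],
    [0,0,0],
    [0,0,0],
    [0,0,0],
  ],
)

```text
t: 4.53
position: [565.7, -289.3, 118.6]
eef_rot: [-180.0, -24.9, 92.2]
wrist_force: [-0.6, -0.1, 0.3]
grip_width: 42.3
```

Run:
```python
from station import *
from h import *
d=camera("side"); a=d["pixels"][100:290,170:340,::-1]
e=camera("top"); b=e["pixels"][150:260,180:360,::-1]
a=cv2.resize(a,None,fx=3,fy=3,interpolation=cv2.INTER_CUBIC);b=cv2.resize(b,(288,176),interpolation=cv2.INTER_CUBIC)
o=np.zeros((570,800,3),np.uint8);o[:a.shape[0],:510]=a;o[:176,512:]=b
cv2.imwrite("pics/s1.png",o)
s=observe();print(s["t"],s["position"],s["wrist_force"])
```

```text
4.625 [ 566.38267825 -290.160273    120.08650702] [0.45661438 0.42211476 0.70520484]
```

View pics/s1.png

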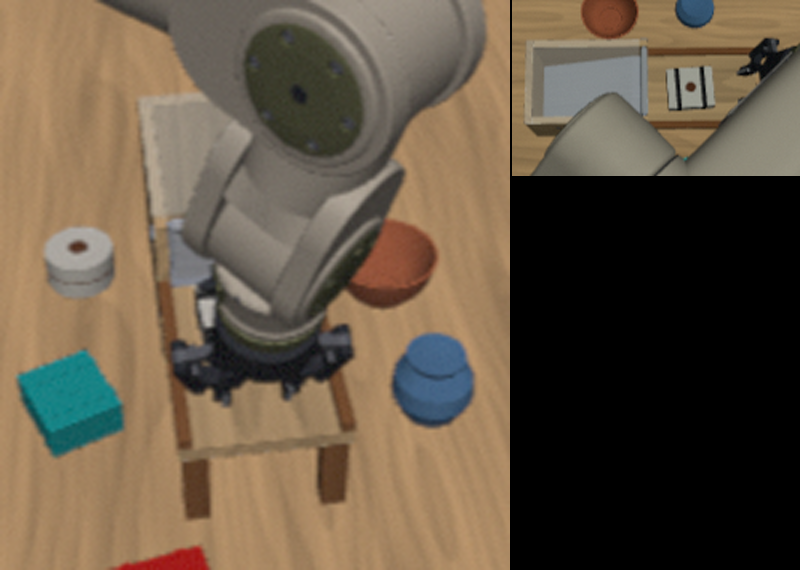

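The crop shows the fingertips behind the mould on the deck, around (205–290, 390), with the mould at about (207,310) still in place and the flap shut. Next I lower to about z = 103 and start the push.

Emit:
apply_moves(
  fingers=[0,0,0,0,0,0,0],
  delta_pos=[
    [-3.3,0,7],
    [-3.3,0,7],
    [0,0,0],
    [9,0,4.2],
    [9,0,4.2],
    [9,0,4.2],
    [0,0,0],
  ],
  turn=[
    [0,0,0],
    [0,0,0],
    [0,0,0],
    [0,0,0],
    [0,0,0],
    [0,0,0],
    [0,0,0],
  ],
)

```text
t: 5.5
position: [564.9, -259.7, 103.5]
eef_rot: [180.0, -25.0, 92.2]
wrist_force: [-0.4, 1.0, -0.0]
grip_width: 42.7
```

Emit:
apply_moves(
  fingers=[0,0,0,0,0,0,0,0,0,0],
  delta_pos=[
    [6.4,0,3],
    [6.4,0,3],
    [6.4,0,3],
    [6.4,0,3],
    [6.4,0,3],
    [6.4,0,3],
    [6.4,0,3],
    [6.4,0,3],
    [6.4,0,3],
    [0,0,0],
  ],
  turn=[
    [0,0,0],
    [0,0,0],
    [0,0,0],
    [0,0,0],
    [0,0,0],
    [0,0,0],
    [0,0,0],
    [0,0,0],
    [0,0,0],
    [0,0,0],
  ],
)

```text
t: 6.75
position: [562.3, -196.1, 103.0]
eef_rot: [-180.0, -25.0, 92.2]
wrist_force: [0.6, -0.1, -0.7]
grip_width: 42.9
```

Run:
```python
from station import *
from h import *
d=camera("side"); a=d["pixels"][100:290,170:340,::-1]
e=camera("top"); b=e["pixels"][150:260,180:360,::-1]
a=cv2.resize(a,(340,380),interpolation=cv2.INTER_CUBIC);b=cv2.resize(b,(450,275),interpolation=cv2.INTER_CUBIC)
o=np.zeros((380,792,3),np.uint8);o[:,:340]=a;o[:275,342:]=b
cv2.imwrite("pics/s2.png",o)
s=observe();print(s["t"],s["position"],s["eef_rot"],s["wrist_force"])
```

```text
6.85 [ 562.2804135  -196.52416441  102.85752277] [-179.96208202  -25.04924857   92.12799838] [-0.79902534 -0.33043705  0.51827364]
```

View pics/s2.png

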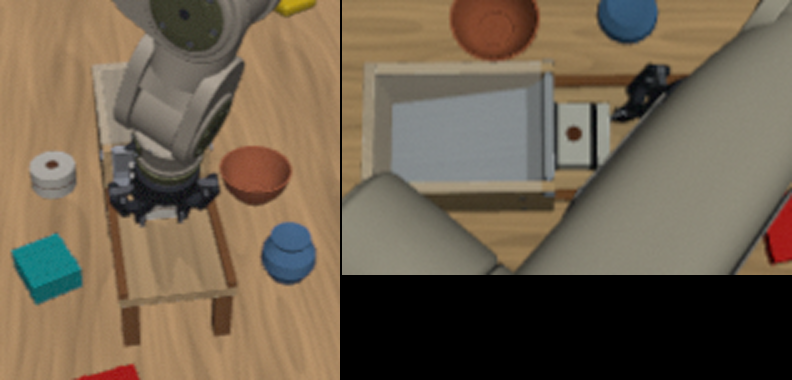

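The mould hole is at about (573,133) in the right-hand crop, which puts its centre at x≈-27 and its rear face at -67. That matches the fingertip front at about -67. It sits straight and is entering the flap. The finger knuckles clear the strips, so I keep pushing.

Emit:
apply_moves(
  fingers=[0,0,0,0,0,0,0,0,0,0,0],
  delta_pos=[
    [4.8,0,2.25],
    [4.8,0,2.25],
    [4.8,0,2.25],
    [4.8,0,2.25],
    [4.8,0,2.25],
    [4.8,0,2.25],
    [4.8,0,2.25],
    [4.8,0,2.25],
    [4.8,0,2.25],
    [4.8,0,2.25],
    [0,0,0],
  ],
  turn=[
    [0,0,0],
    [0,0,0],
    [0,0,0],
    [0,0,0],
    [0,0,0],
    [0,0,0],
    [0,0,0],
    [0,0,0],
    [0,0,0],
    [0,0,0],
    [0,0,0],
  ],
)

```text
t: 8.22
position: [560.2, -143.3, 102.7]
eef_rot: [-180.0, -25.0, 92.1]
wrist_force: [-0.9, -0.3, -0.6]
grip_width: 42.8
```

```bash
cat > snap.py <<'E'
import sys
from station import *
from h import *
d=camera("side"); a=d["pixels"][100:290,170:340,::-1]
e=camera("top"); b=e["pixels"][150:260,180:360,::-1]
a=cv2.resize(a,(340,380),interpolation=cv2.INTER_CUBIC);b=cv2.resize(b,(450,275),interpolation=cv2.INTER_CUBIC)
o=np.zeros((380,792,3),np.uint8);o[:,:340]=a;o[:275,342:]=b
cv2.imwrite(f"pics/{sys.argv[1]}.png",o)
s=observe();print(s["t"],s["position"],s["eef_rot"],s["wrist_force"])
for c in("top","side"):
    for n in("mould_center","flap"):
        for r in look_for(n,c)[:4]: print(c,n,np.round(r["position"]),round(r["confidence"],2))
E
python3 snap.py s3
```

```text
8.325 [ 560.30845639 -143.78471762  102.58376433] [-179.9598312   -25.02214649   92.12854381] [ 0.0310358   0.40566322 -0.07656404]
top mould_center [ 721. -209.   71.] 0.64
top mould_center [ 482. -411.   34.] 0.61
top flap [ 571. -117.  165.] 0.44
side mould_center [ 485. -425.   37.] 0.9
side mould_center [ 409. -207.   39.] 0.74
```

View pics/s3.png

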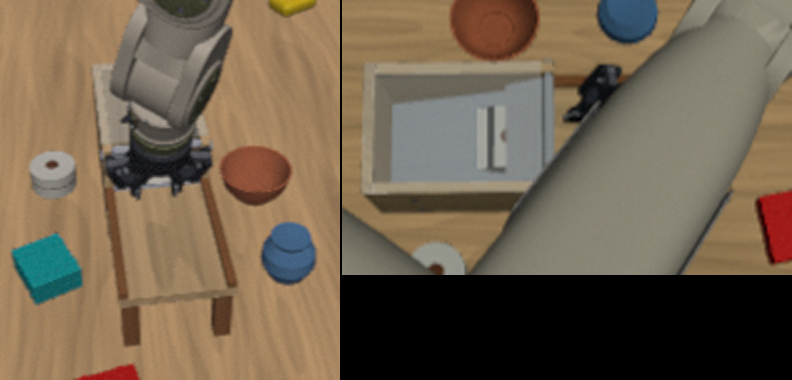

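The mould, seen through the cover at (477–507, 107–170), is ahead of the fingers, so it is sliding or about to slide. The flap is open and lies on it. I'll wait briefly, then look.

Emit:
apply_moves(
  fingers=[0,0,0,0],
  delta_pos=[
    [0,0,0],
    [0,0,0],
    [0,0,0],
    [0,0,0],
  ],
  turn=[
    [0,0,0],
    [0,0,0],
    [0,0,0],
    [0,0,0],
  ],
)

```text
t: 9.02
position: [560.6, -144.4, 102.8]
eef_rot: [180.0, -25.0, 92.1]
wrist_force: [-0.6, -0.7, -0.4]
grip_width: 42.9
```

```bash
python3 snap.py s4
```

```text
9.125 [ 560.60357875 -144.40231075  102.81860272] [179.99416111 -24.97206719  92.12022478] [-0.19758654  1.27853576 -0.22958208]
top mould_center [ 479. -410.   34.] 0.81
top mould_center [425.   1.  41.] 0.54
top mould_center [556. -24. 168.] 0.31
top flap [ 569. -116.  167.] 0.65
side mould_center [ 486. -428.   37.] 0.92
side mould_center [ 406. -212.   36.] 0.8
side flap [ 525. -119.  158.] 0.6
```

View pics/s4.png

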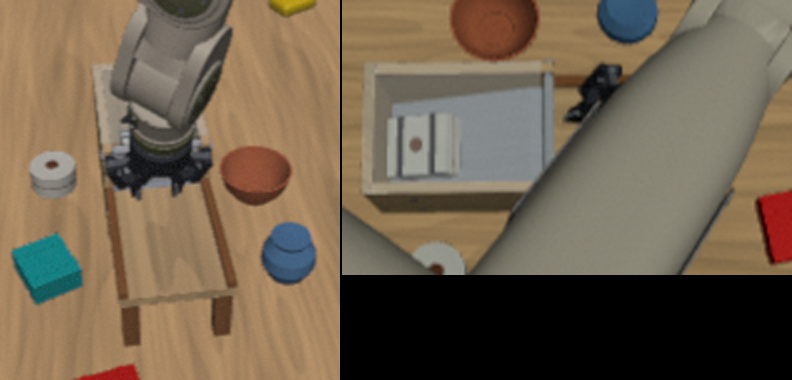

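The mould now lies down the chute, with its hole at about (415,145) in the crop against the far wall. The flap appears to have dropped. I'll draw the fingers straight back along the deck and then up.

Emit:
apply_moves(
  fingers=[0,0,0,0,0,0,0,0,0,0,0,0],
  delta_pos=[
    [-9,0,-4.2],
    [-9,0,-4.2],
    [-9,0,-4.2],
    [-9,0,-4.2],
    [-9,0,-4.2],
    [-9,0,-4.2],
    [-9,0,-4.2],
    [-9,0,-4.2],
    [-9,0,-4.2],
    [-9,0,-4.2],
    [-9,0,-4.2],
    [0,0,0],
  ],
  turn=[
    [0,0,0],
    [0,0,0],
    [0,0,0],
    [0,0,0],
    [0,0,0],
    [0,0,0],
    [0,0,0],
    [0,0,0],
    [0,0,0],
    [0,0,0],
    [0,0,0],
    [0,0,0],
  ],
)

```text
t: 10.82
position: [564.7, -254.4, 102.7]
eef_rot: [180.0, -25.0, 92.1]
wrist_force: [-1.1, 0.2, 0.3]
grip_width: 43.0
```

Emit:
apply_moves(
  fingers=[0,0,0,0,0,0,0,0,0,0,0,0],
  delta_pos=[
    [8,0,-17],
    [8,0,-17],
    [8,0,-17],
    [8,0,-17],
    [8,0,-17],
    [8,0,-17],
    [-30,0,-14],
    [-30,0,-14],
    [-30,0,-14],
    [-30,0,-14],
    [-30,0,-14],
    [0,0,0],
  ],
  turn=[
    [0,0,0],
    [0,0,0],
    [0,0,0],
    [0,0,0],
    [0,0,0],
    [0,0,0],
    [0,0,0],
    [0,0,0],
    [0,0,0],
    [0,0,0],
    [0,0,0],
    [0,0,0],
  ],
)

```text
t: 12.32
position: [570.5, -421.1, 211.7]
eef_rot: [-179.9, -25.1, 91.9]
wrist_force: [-0.7, 0.2, -0.5]
grip_width: 42.9
```

```bash
python3 snap.py s5
```

```text
12.425 [ 570.82513298 -418.35272156  214.48571129] [-179.95067648  -25.06659955   92.07582806] [-0.20241481  0.40514829  0.85817907]
top mould_center [ 511. -376.   32.] 0.38
side mould_center [ 410. -210.   38.] 0.86
side mould_center [ 486. -425.   36.] 0.82
side flap [ 524. -120.  136.] 0.68
```

View pics/s5.png

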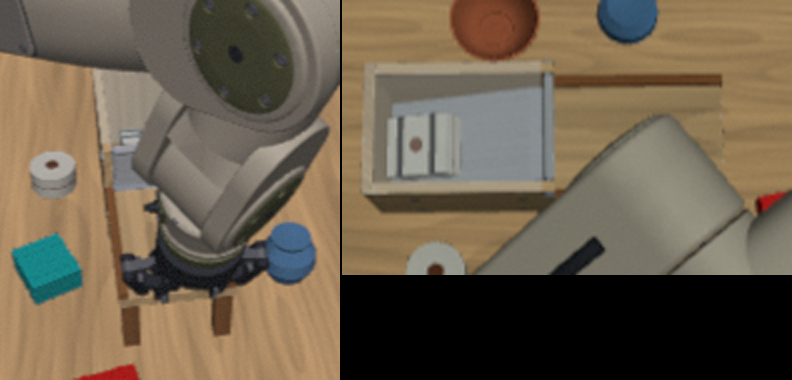

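The mould rests at the far end of the chute, hole at (415,145). The flap hangs vertical in the mouth in the left view, at (112–155, 148–190). The bystanders have not moved and the arm is clear. One numeric check, then I hand in.

Run:
```python
from station import *
from h import *
d=dict(np.load("top0.npz"))
for z in(60,75,90):
    v=ray(d,(209.2,208),z)[:2]-[563.9,-119.05]; c,s=-.0374,.9993; print(z,c*v[0]+s*v[1],-s*v[0]+c*v[1])
for cam in("top","side"):
    camera(cam)
    for n in("bowl","pot","round_mould"):
        for r in look_for(n,cam)[:1]: print(cam,n,np.round(r["position"]),round(r["confidence"],2))
print(observe()["wrist_force"]); print(sign_off())
```

```text
60 155.14749038904307 0.9943868053556377
75 153.51135633457238 3.7971668895278645
90 151.8752222801017 6.599946973700208
top bowl [728. -47.  23.] 0.64
top pot [ 725. -208.   71.] 0.59
top round_mould [413.  10.  38.] 0.69
side pot [ 732. -236.   50.] 0.65
side round_mould [411. -12.  43.] 0.78
[ 0.45525435 -0.18733282 -1.12758827]
the job is handed in; nothing more can be done
None
```

I pushed the off-white oblong mould along the deck with half-open fingers tilted 25° forward. It swung the flap open, went over the brink and slid down the chute by itself. I then drew the fingers back along the deck, lifted clear and handed the job in at about 12.5 s of the 42 s allowed.

**Mould:** the last checks put its pouring hole about 152–155 mm beyond the hinge line and within about 7 mm of the middle. That range comes from assuming heights of 60–90 mm, since I had no direct height measurement. In the pictures the mould lies at the far end of the chute floor.

**Flap:** it looks fully shut in the side picture, but I judged that by eye and did not measure its angle.

**Bowl, pot and round mould:** their positions agree with the start to within about 5 mm. The side camera's network did not report the bowl in the final check, so the bowl rests on the top view alone.

**Arm:** it stood clear of everything, and the wrist force was only noise (about 1 N) in every reading I took.

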